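# Slide the lid off the storage box and cradle the dumbbell handle

## Robot

A 6-joint arm with a two-finger parallel gripper is mounted at the origin on the work surface. World frame = base frame: x ahead of the robot, y to its left, z up, the work surface at z = 0. Lengths are in mm, angles in rad, forces in N, time in s.
With the tool pointing down it reaches from about 275 to 825 mm from the base axis. Payload 4.9 kg.
Tool frame: the origin (TCP) lies at the very end of the fingers, on their centre line; the grasp point (between the pads) lies 19 mm behind it; z points along the fingers, y is the line along which they close (so a half turn about z gives the same grasp; the last joint's range is limited). The gripper opens to 85 mm and grips with 20 to 120 N. Pads are 22 mm wide; open, the fingers measure 114 mm over their backs; the gripper's body (76 mm by 85 mm) begins 54 mm behind the grasp point. The pads swing forward as they close: fully open they stand 13 mm farther back than shut.
Start: joints at [-1.335, 0.326, -0.193, 1.052, 0, 1.437], TCP at [198.799, -512.833, 231.281] pointing down, gripper open.
Joint ranges: [-2.65, 2.65], [-0.97, 1.79], [-1.3, 1.35], [-1.93, 2.1], [-1.47, 1.37], [-3.14, 3.14]. Speed limits (rad/s): [2.57, 2.57, 3.14, 3.14, 3.14, 3.14].

## Interface

Orientations are given as [roll, pitch, yaw] about the fixed x, y, z axes, in that order (R = Rz(yaw) Ry(pitch) Rx(roll)).
In Python, from bench import bot, solve_ik, imaging gives the robot as it stands. Calls block until the motion is done:
- bot.move_ptp(position, orientation): joint-space move of the TCP to a pose.
- bot.movel(position, rot=None, max_speed=150, threshold=None): straight line of the TCP; rot=None keeps the orientation; max_speed is the mean speed in mm/s. With threshold (N) it stops when the force on the tool has changed by that much, and returns True; else False.
- bot.move_j(angles): joint-space move.
- bot.grip(opening, effort=None): opening from 0.0 (shut) to 1.0 (fully open); effort is the grip in N (None keeps the last); returns when the fingers have stopped.
- bot.dwell(seconds).
- solve_ik(position, orientation): joint angles nearest the present ones, or None.
- bot.get_state(): the state.
- imaging.capture(name): name is "side" or "top" or "wrist"; returns the picture (420x560x3 uint8, blue, green, red); there is no depth.
- imaging.camera_model(name): a dict with "K" (3x3 intrinsics, pixels), "position" and "rotation" of the camera in the world. Camera axes: x right, y up, looking along -z (the intrinsics and any distortion apply to the point x, -y, -z); pixel columns grow to the right and rows downward; lengths in mm; the calibration is good to about 2 mm. A picture is of the moment at which its call begins: read the wrist's pose just before it. camera_model takes no time and is no camera call; for the wrist camera it gives the pose at the moment of the call.
A pose or a line that the arm cannot do raises bot.IKError and nothing moves.
- bot.sign_off(): hands the job in; it is judged then, once.
The state is a dict: "t": time; "qpos": joint angles; "joint_velocities": joint speeds; "effort": joint torques, N m; "tcp_pos": TCP position; "orientation": TCP orientation; "contact_force": force on the tool from outside, world axes, zero at the start; "wrist_torque": the same for the moment, N m; "opening": opening from 0.0 (shut) to 1.0 (fully open); "gripper_force": force on a finger pad.
Only numpy, scipy, OpenCV 4.12 (cv2) and the standard library are available. Lean on these libraries where they do the work, as an engineer would, in place of code of your own. Each camera call takes 0.05 s, during which the arm holds its last target. There are 200 camera calls.

## Task

Slide the lid of the plywood box out along its grooves until it comes free, and lay it flat, grip bar up, in the middle of the black rubber mat. Then lift the chrome dumbbell handle out of the box and lower it gently into the steel-based cradle, so that both of its ends lie down in the V notches with one flange just inside each notch. Leave everything else on the cabinet where it stands.

Things in the scene. Friction and masses are not known exactly. Their poses are not given: they have to be found in the camera images.
- box: Plywood box, fixed, 210 x 138 x 80 mm; origin at the centre of its underside, x lengthwise. The lid slides out to its +x (end wall 62 mm high); -x end closed. Lid lies on ledges 62 mm up, in grooves 10 mm high, 122 mm apart, under lips 106 mm apart. Inside 192 x 106 mm, floor 8 mm thick, V saddles at x = +-74 mm that carry the handle along x, axis 40 mm above the origin.
- lid: Plywood lid 196 x 117 x 8 mm, about 0.2 kg, loose in the box's grooves, x along the box's x. Grip bar across the middle of its top: 18 mm thick (x), 70 long (y), 30 tall. Origin at the bar's centre, 15 mm above the plate's top face, 23 mm above its underside. Starts shut or up to 30 mm open; free when 203 mm from the box's origin along the box's +x.
- handle: Chrome dumbbell handle, 180 mm long, about 0.6 kg, in the box under the lid. Origin at its centre, x along its axis. Grip 100 mm long, 30 mm in diameter, between two flanges (8 mm thick, 40 mm in diameter, 50 to 58 mm from the centre); beyond them stub ends 26 mm in diameter, 32 mm long.
- mat: Black rubber mat, fixed, 220 x 150 x 6 mm (x, y, z). Origin at the centre of its underside.
- cradle: Cradle, fixed: bare steel base 190 x 80 x 8 mm, two black uprights at x = +-74 mm, 16 mm thick, each with an open 90 degree V notch (bottom 22 mm up, tips 43 mm up and 42 mm apart). Origin at the centre of its underside. The handle lies along x, either way round, stub ends in the notches, axis 40 mm above the origin, with 8 mm of play lengthwise.
- clip1: Black spring clip collar lying flat (ring 62 mm across with two tabs, 26 mm high): leave alone. Origin at the centre of the ring's underside.
- clip2: A second such collar, leave alone.
- clip3: A third such collar, leave alone.
- clip4: A fourth such collar, leave alone.
- grip_ring: Silicone grip ring lying flat, 84 mm across, 22 mm high: leave alone. Origin at the centre of its underside.
- canister: Closed steel canister, 90 mm in diameter, 150 mm high: leave alone. Origin at the centre of its underside.
- flask: Grey drinking bottle with a black cap, 68 mm in diameter, 190 mm high: leave alone. Origin at the centre of its underside.
Mind the look-alikes: they are no part of the job. Leave any pink look-alike of the lid alone. Leave any green look-alike of the cradle alone.

How it is judged:
By the outcome, as a careful person would: the job done as asked, in the order asked, and still so for the second after the job is handed in, with the robot touching nothing.
It also fails if it takes over 64 s, if anything falls off the work surface, if the arm or the gripper's body presses on something with over 40 N, if the wrist force passes 120 N, or if a joint passes its speed limit or range.

## Working session

There is one attempt and no reset: what is moved stays moved. The work goes in short steps, each a Python script; the robot and the scene stay as the last script left them, time stands still between calls to the robot, and variables do not carry over. Pictures are saved under pics/ and viewed, at most 10 in all, crops included, and the job is handed in when it is done.

```bash
ls; mkdir -p pics; python3 - <<'E'
from bench import bot, solve_ik, imaging
import cv2
for n in ("top","side"):
    cv2.imwrite(f"pics/{n}0.png",imaging.capture(n)); m=imaging.camera_model(n); print(n,m)
print(bot.get_state())
E
```

```text
pics
top {'K': array([[464.78441495,   0.        , 278.63579311],
       [  0.        , 464.78441495, 216.92494964],
       [  0.        ,   0.        ,   1.        ]]), 'position': array([ 310.96480196,   68.66778151, 1250.14084085]), 'rotation': array([ 0.18671599, -0.00702922, -1.58023245])}
side {'K': array([[437.64263957,   0.        , 276.31300336],
       [  0.        , 437.64263957, 209.86221829],
       [  0.        ,   0.        ,   1.        ]]), 'position': array([   -4.48997015, -1039.78458797,   860.5472523 ]), 'rotation': array([ 1.00367361,  0.00287608, -0.44911418])}
{'t': 0.1, 'qpos': array([-1.33522930e+00,  3.26863228e-01, -1.93480885e-01,  1.05200546e+00,
        1.00074671e-05,  1.43663023e+00]), 'joint_velocities': array([ 0.00086648, -0.00018817,  0.00312504, -0.00037809,  0.0009046 ,
       -0.00011559]), 'effort': array([ 2.78407861e-04, -4.44238865e+01,  2.63037819e+01,  7.85741518e-03,
       -2.21747409e-04,  2.25040296e-06]), 'tcp_pos': array([ 198.65995334, -512.31031619,  230.58483814]), 'orientation': array([-3.14005470e+00, -2.17686053e-04,  3.69732951e-01]), 'contact_force': array([ 1.0631526 , -0.05710501,  0.01105773]), 'wrist_torque': array([-0.01324294, -0.00555655,  0.00729827]), 'gripper_force': 0.0, 'opening': 0.9997653026751447}
```

View pics/top0.png

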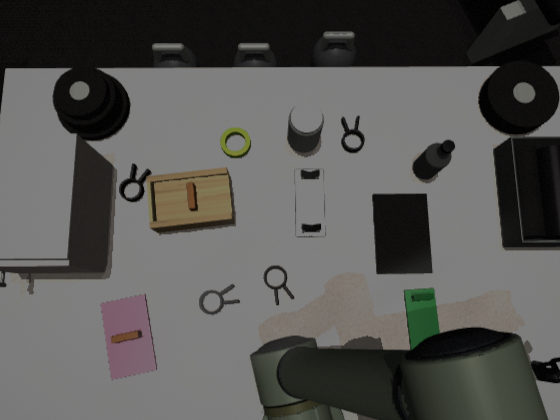

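View pics/side0.png

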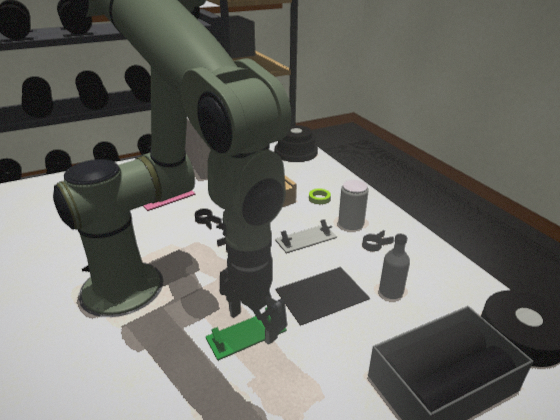

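Top view: the plywood box with its wooden lid is at (190,200). The steel cradle is at (310,203) and the mat at (402,233). The look-alikes are the pink lid at (128,337) and the green cradle at (422,318), and neither fits the description. I'll enlarge the plywood box and steel cradle to confirm them and find the box's open end.

```bash
python3 - <<'E'
import cv2
im=cv2.imread("pics/top0.png")[145:275,140:340]
im=cv2.resize(im,None,fx=4,fy=4,interpolation=cv2.INTER_CUBIC)
cv2.imwrite("pics/crop1.png",im)
E
```

```text
(no output)
```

View pics/crop1.png

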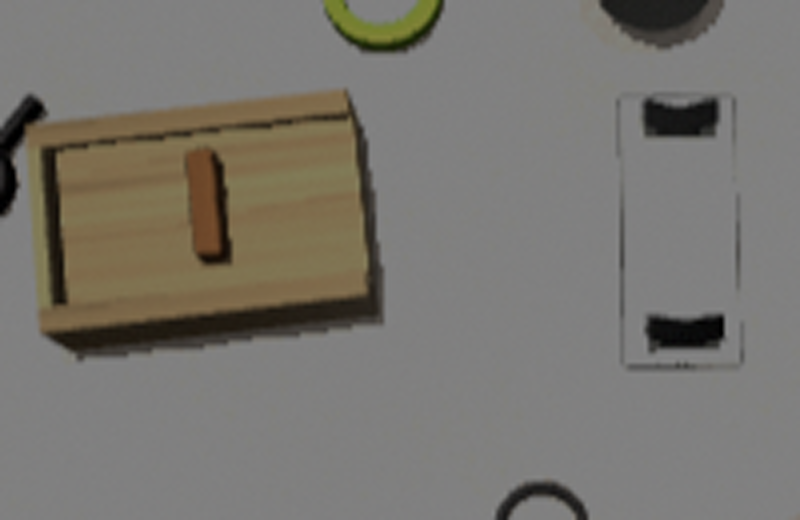

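The crop shows the natural plywood box with its brown grip bar. The tall closed end is on the left (crop x≈35), with a gap showing the lid slightly open. The open end is on the right (crop x≈365), so box +x is about world −y. The cradle at crop (680,230) has a steel-grey base and two black uprights, so both are the ones meant.

```bash
cat > h.py <<'E'
import numpy as np, cv2
from scipy.spatial.transform import Rotation as Ro
from scipy.optimize import least_squares
from bench import bot, solve_ik, imaging
def cam(n):
    m=imaging.camera_model(n); return m["K"],np.array(m["position"]),np.asarray(m["rotation"])
def Rc(r): return r if r.shape==(3,3) else Ro.from_euler("xyz",r).as_matrix()
def proj(c,P):
    K,p,r=c; q=(np.atleast_2d(P)-p)@Rc(r); q=q*[1,-1,-1]; u=q@K.T; return u[:,:2]/u[:,2:]
def back(c,uv,z):
    K,p,r=c; uv=np.atleast_2d(uv); d=np.c_[uv,np.ones(len(uv))]@np.linalg.inv(K).T*[1,-1,-1]@Rc(r).T
    return p+d*((z-p[2])/d[:,2])[:,None]
def fit(c,L,uv,x0):   # planar pose x,y,yaw from local points and pixels
    def f(s): 
        P=np.array(L,float); W=Ro.from_euler("z",s[2]).apply(P)+[s[0],s[1],0]
        return (proj(c,W)-uv).ravel()
    s=least_squares(f,x0,x_scale=[10,10,.1]); return s.x,np.abs(s.fun).max()
E
python3 - <<'E'
from h import *
c=cam("top")
o=np.array([140,145])
px=lambda l:np.array(l)/4-.375+o
print("box",fit(c,[[-105,69,80],[-105,-69,80],[105,69,80],[105,-69,80]],px([[28,125],[42,332],[347,90],[370,298]]),[350,300,-1.5]))
print("cradle",fit(c,[[95,40,8],[95,-40,8],[-95,40,8],[-95,-40,8]],px([[618,95],[734,95],[624,365],[741,366]]),[350,0,0]))
print("bar",back(c,px([[186,150],[214,148],[195,260],[227,258]]),92))
print("mat",fit(c,[[110,75,6],[110,-75,6],[-110,75,6],[-110,-75,6]],[[374,194],[428,194],[375,273],[432,273]],[250,-250,0]))
for n,uv in dict(can=(306,120),ring=(235,143),clipL=(132,188),clipT=(353,138),clipB=(276,277),clipB2=(211,302),flask=(436,158)).items(): print(n,back(c,uv,20).round())
w=imaging.camera_model("wrist");print(w)
print(Ro.from_euler("xyz",bot.get_state()["orientation"]).as_matrix().T@(w["position"]-bot.get_state()["tcp_pos"]))
E
```

```text
box (array([585.7281308 , 289.34454803,  -1.4658307 ]), np.float64(0.5783047156481302))
cradle (array([ 5.87233781e+02, -2.69996526e+01, -3.29746805e-04]), np.float64(0.3163010821107832))
bar [[622.56625884 295.22514077  92.        ]
 [623.75705913 277.30171281  92.        ]
 [550.40289779 287.53866828  92.        ]
 [551.53765691 267.27546557  92.        ]]
mat (array([ 4.99302626e+02, -2.77047261e+02, -2.20622473e-02]), np.float64(1.0203585535753632))
can [[819. -22.  20.]]
ring [[753. 177.  20.]]
clipL [[627. 456.  20.]]
clipT [[ 765. -151.   20.]]
clipB [[383.  66.  20.]]
clipB2 [[320. 236.  20.]]
flask [[ 706. -379.   20.]]
{'K': array([[294.68197193,   0.        , 285.21524263],
       [  0.        , 294.68197193, 210.00927682],
       [  0.        ,   0.        ,   1.        ]]), 'position': array([ 259.28942787, -488.52266533,  373.29062663]), 'rotation': array([-0.26051301,  0.00142019, -1.20102737])}
[  65.15949223   -0.49016855 -142.69102246]
```

```bash
python3 - <<'E'
from h import *
import json
def shot(n):
    c=cam("wrist"); im=imaging.capture("wrist"); cv2.imwrite(f"pics/{n}.png",im)
    json.dump([np.asarray(a).tolist() for a in c],open(f"{n}.json","w"))
    print(n,bot.get_state()["t"],"box",proj(c,[585.7,289.3,80]),"cr",proj(c,[587,-27,8]),"mat",proj(c,[499,-277,6]))
bot.move_ptp([480,-230,260],[np.pi,0,0.05]); bot.dwell(.2); shot("wmat")
bot.move_ptp([530,130,270],[np.pi,0,0.1]); bot.dwell(.2); shot("wbox")
print(bot.get_state()["qpos"])
E
python3 -c "
import cv2,numpy as np
a=cv2.imread('pics/wbox.png');cv2.imwrite('pics/v4.png',cv2.resize(a,(800,600),interpolation=cv2.INTER_CUBIC))"
```

```text
wmat 1.8333 box [[-228.76685887   62.87732546]] cr [[126.63692984  88.11327371]] mat [[320.62685299 168.26095523]]
wbox 6.725 box [[144.66533437 125.40839395]] cr [[405.63612401 149.79051472]] mat [[562.13173836 228.59647492]]
[ 1.05128683e-01  2.95773635e-01 -1.35123764e-01  1.13987802e+00
  7.91146892e-06 -3.13634724e+00]
```

View pics/v4.png

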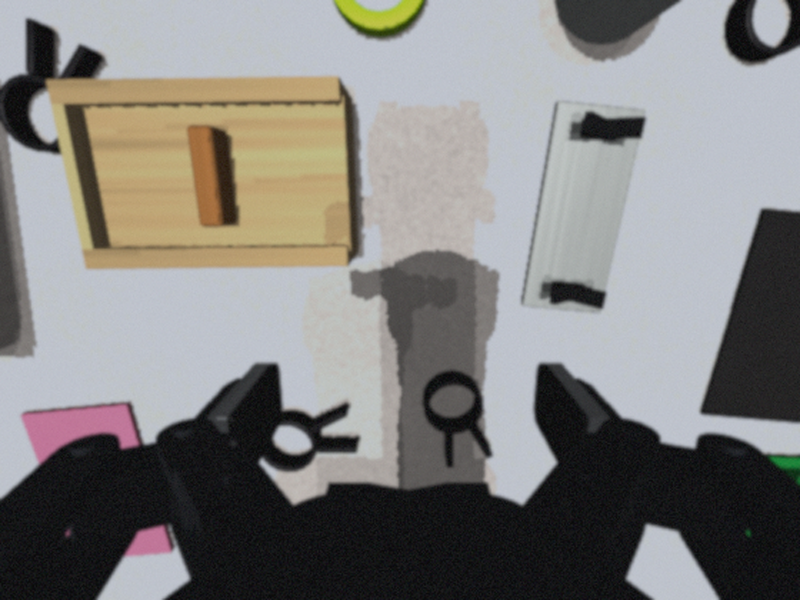

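View pics/wmat.png

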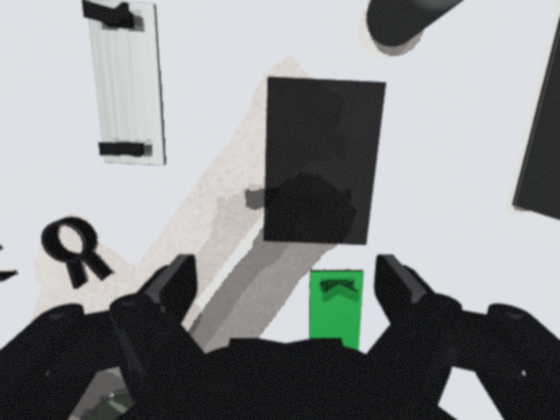

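The wrist view (800 px wide) shows the box rim corners at (48,80), (86,268), (340,78) and (348,264). The bar top is at about (205,175) and the cradle base corners are at (557,101), (645,110), (523,304) and (602,311). In the second picture the mat corners are at (268,77), (385,83), (264,241) and (366,244).

```bash
python3 - <<'E'
from h import *
import json
ld=lambda n:[np.array(a) for a in json.load(open(n+".json"))]
c=ld("wbox"); px=lambda l:(np.array(l)+.5)*.7-.5
g=cv2.cvtColor(cv2.imread("pics/wbox.png"),cv2.COLOR_BGR2GRAY); gm=cv2.cvtColor(cv2.imread("pics/wmat.png"),cv2.COLOR_BGR2GRAY)
def sub(g,p): 
    q=cv2.cornerSubPix(g,np.array(p,np.float32).reshape(-1,1,2),(4,4),(-1,-1),(3,40,.01)).reshape(-1,2); print((q-p).round(1).tolist()); return q
B=[[-105,69,80],[-105,-69,80],[105,69,80],[105,-69,80]];C=[[95,40,8],[95,-40,8],[-95,40,8],[-95,-40,8]];M=[[110,75,6],[110,-75,6],[-110,75,6],[-110,-75,6]]
for f in (lambda g,p:np.array(p,float),sub):
    print("box",fit(c,B,f(g,px([[48,80],[86,268],[340,78],[348,264]])),[586,289,-1.466]))
    print("cradle",fit(c,C,f(g,px([[557,101],[645,110],[523,304],[602,311]])),[587,-27,0]))
    print("bar",back(c,f(g,px([[188,126],[211,126],[203,226],[221,224]])),100).round(1).tolist())
    print("mat",fit(ld("wmat"),M,f(gm,[[268,77],[385,83],[264,241],[366,244]]),[499,-277,0]))
E
```

```text
box (array([586.6811942 , 289.86787425,  -1.46296294]), np.float64(1.7904388701307141))
cradle (array([ 5.88141541e+02, -2.76597005e+01,  1.22307793e-02]), np.float64(1.4637220032680602))
bar [[620.7, 292.3, 100.0], [622.3, 276.5, 100.0], [552.8, 283.7, 100.0], [555.6, 270.5, 100.0]]
mat (array([ 5.00065170e+02, -2.76654409e+02,  7.79638362e-03]), np.float64(2.1623245565051263))
[[-2.0, -0.8], [-0.1, 0.4], [-1.0, -0.9], [1.3, 3.5]]
box (array([586.28542971, 290.43510376,  -1.46371506]), np.float64(1.5416891448877266))
[[-0.1, -0.5], [0.0, -0.0], [-1.3, 0.9], [-0.1, -2.0]]
cradle (array([ 5.88593922e+02, -2.70828303e+01,  1.07548626e-02]), np.float64(2.9971551003509944))
[[-0.8, -0.4], [-0.4, -0.3], [-1.4, -0.2], [2.1, 1.0]]
bar [[621.0, 293.1, 100.0], [622.6, 276.9, 100.0], [552.9, 285.2, 100.0], [554.8, 268.4, 100.0]]
[[-0.8, -0.4], [0.5, -1.1], [-1.2, -0.9], [-0.4, 0.4]]
mat (array([ 5.00741771e+02, -2.75949973e+02,  4.68430452e-03]), np.float64(1.4559412714409632))
```

```bash
cat >> h.py <<'E'
BOX=np.array([586.3,289.8,0]); BY=-1.464
U=np.array([np.cos(BY),np.sin(BY),0])
def st(msg=""):
    s=bot.get_state(); print(msg,"t",round(s["t"],2),"p",s["tcp_pos"].round(1),"F",s["contact_force"].round(1),"op",round(s["opening"],3),"gf",round(s["gripper_force"],1),"q6",s["qpos"][5].round(2)); return s
E
python3 - <<'E'
from h import *
ori=[np.pi,0,BY+np.pi/2-np.pi]
p=BOX+8.9*U
bot.move_ptp(p+[0,0,130],ori); st("above")
print(bot.movel(p+[0,0,74],max_speed=100,threshold=15)); st("down")
bot.grip(0.0,40); s=st("grip")
P=s["tcp_pos"]
for d in (20,80):
    r=bot.movel(P+U*d,max_speed=60 if d<50 else 110,threshold=25); st(f"slide {d} {r}")
    if r: break
cv2.imwrite("pics/w2.png",imaging.capture("wrist")); cv2.imwrite("pics/t2.png",imaging.capture("top"))
E
```

```text
above t 9.55 p [587.3 280.9 130.1] F [-0.4 -0.1  0.6] op 1.001 gf 0.0 q6 0.23
False
down t 10.26 p [587.5 281.1  74.3] F [-0.6 -0.5  0. ] op 1.001 gf 0.0 q6 0.23
grip t 10.88 p [587.5 281.1  74.4] F [-0.3  1.3  3. ] op 0.203 gf 39.9 q6 0.23
slide 20 False t 11.37 p [589.9 259.6  74.4] F [-0.6 -3.3  2.8] op 0.205 gf 39.9 q6 0.2
slide 80 False t 12.06 p [596.2 200.4  74.4] F [ 0.7 -3.7  2.2] op 0.201 gf 39.9 q6 0.1
```

```bash
python3 - <<'E'
from h import *
s=bot.get_state(); P=s["tcp_pos"]
r=bot.movel(P+U*138,max_speed=120,threshold=25); s=st(f"slide {r}")
print("s along",(s["tcp_pos"]-BOX)@U)
if not r:
    Q=s["tcp_pos"]; bot.movel([Q[0],Q[1],175],max_speed=150); st("lifted")
    mat=[500.4,-276.5]; yaw=BY+np.pi/2-np.pi-np.pi-BY+0.005  # lid x -> mat -x
    bot.move_ptp([*mat,130],[np.pi,0,yaw]); st("over mat")
    bot.movel([*mat,32],max_speed=120)
    cv2.imwrite("pics/w3.png",imaging.capture("wrist"))
    r=bot.movel([*mat,12],max_speed=30,threshold=6); st(f"down {r}")
E
```

```text
slide False t 13.46 p [610.6  64.6  74.2] F [ 0.1  0.6 -2. ] op 0.203 gf 39.3 q6 -0.12
s along 226.52590920093803
lifted t 14.28 p [609.9  64.8 174.1] F [ 0.   0.4 -2.8] op 0.2 gf 39.3 q6 -0.12
over mat t 15.63 p [ 500.7 -275.8  129.8] F [ 0.4  0.9 -1.2] op 0.205 gf 39.3 q6 0.93
down True t 17.15 p [ 500.4 -276.6   18.2] F [0.  0.2 4. ] op 0.204 gf 40.4 q6 0.93
```

```bash
python3 - <<'E'
from h import *
import json
bot.grip(1.0); s=st("open")
bot.movel([500.4,-276.6,140],max_speed=200)
cv2.imwrite("pics/t3.png",imaging.capture("top"))
# view the box with tool x along -box x (camera toward the middle)
bot.move_ptp([575,200,270],[np.pi,0,BY+np.pi]); bot.dwell(.2)
c=cam("wrist"); im=imaging.capture("wrist"); st()
json.dump([np.asarray(a).tolist() for a in c],open("wh.json","w"))
print(proj(c,[BOX+[0,0,40],BOX+90*U+[0,0,40],BOX-90*U+[0,0,40]]))
cv2.imwrite("pics/wh.png",im)
t=cv2.imread("pics/t3.png")[120:320,130:470]
a=cv2.resize(t,(680,400)); cv2.imwrite("pics/v6.png",a)
E
```

```text
open t 17.82 p [ 499.8 -276.    17.6] F [ 0.5 -0.2 -0.2] op 0.999 gf 0.0 q6 0.93
 t 20.69 p [575.2 199.2 269.8] F [ 0.4 -1.  -0.2] op 0.997 gf 0.0 q6 1.68
[[302.41667252 110.99192504]
 [301.46453983 185.06090603]
 [303.50286102  26.49438028]]
```

View pics/wh.png

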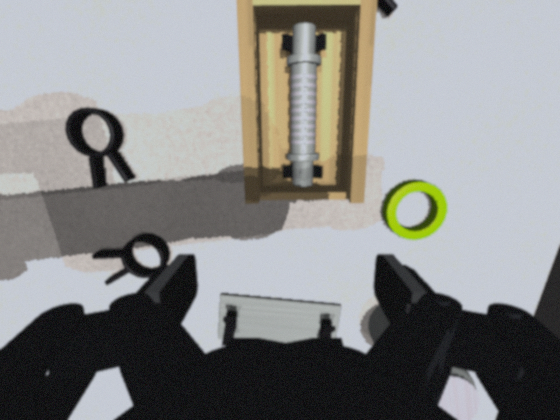

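View pics/v6.png

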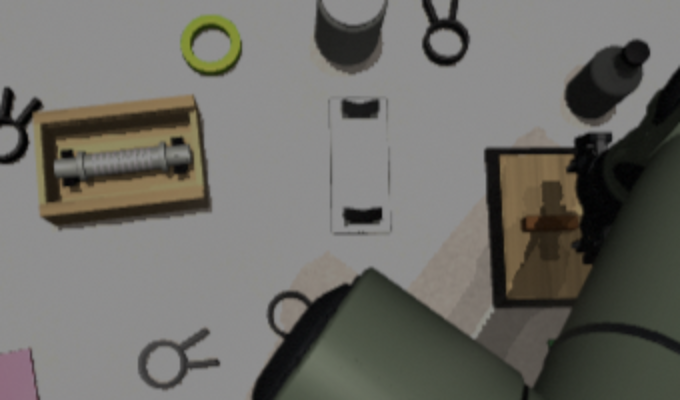

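The wrist view shows the handle along the box axis, with ends at about (303,24) and (303,185), close to the prediction for a centred handle. The top crop shows the lid on the mat, bar up, with its bar near (550,222). I'll check the handle's lengthwise offset in an enlarged crop with the predicted flange and end edges drawn beside it.

```bash
python3 - <<'E'
from h import *
import json
c=[np.array(a) for a in json.load(open("wh.json"))]
im=cv2.imread("pics/wh.png"); x0,y0,f=240,5,4
a=cv2.resize(im[y0:y0+145+50,x0:x0+130],None,fx=3,fy=3,interpolation=cv2.INTER_CUBIC);f=3
V=np.array([-U[1],U[0],0])
for x,r in ((-90,13),(-58,20),(-50,20),(50,20),(58,20),(90,13)):
    for sg in (1,-1):   # silhouette points at mid height
        q=proj(c,[BOX+x*U+sg*r*V+[0,0,40],BOX+x*U+sg*(r+14)*V+[0,0,40]])
        q=((q+.5-[x0,y0])*f-.5).astype(int); cv2.line(a,tuple(map(int,q[0])),tuple(map(int,q[1])),(0,0,255),1)
cv2.imwrite("pics/v8.png",a)
print([(x,((proj(c,[BOX+x*U+[0,0,40]])+.5-[x0,y0])*f).round(1).tolist()) for x in (-90,-58,-50,50,58,90)])
E
```

```text
[(-90, [[192.0, 66.0]]), (-58, [[190.8, 160.1]]), (-50, [[190.5, 182.9]]), (50, [[187.1, 446.4]]), (58, [[186.9, 465.9]]), (90, [[185.9, 541.7]])]
```

View pics/v8.png

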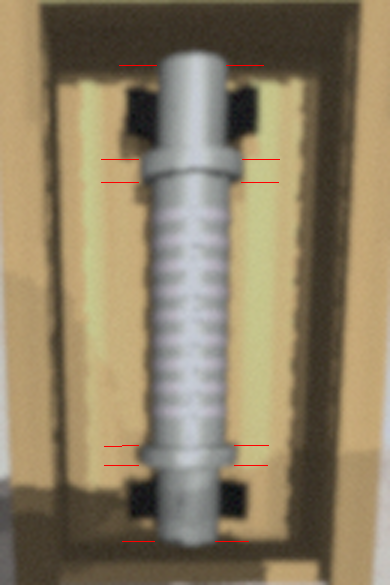

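The upper flange sits about 2 mm toward −x and the lower flange is on prediction. The handle is therefore centred to about −1 mm and laterally on axis. I'll grasp it with the fingers part-open, because 114 mm over the backs would not fit the 106 mm interior.

```bash
python3 - <<'E'
from h import *
H=BOX-1*U; ori=[np.pi,0,BY+np.pi]
bot.grip(0.62)
bot.move_ptp(H+[0,0,110],ori); st("above")
r=bot.movel(H+[0,0,20.5],max_speed=70,threshold=12); st(f"down {r}")
if not r:
    bot.grip(0.0,70); s=st("grip"); Q=s["tcp_pos"]
    bot.movel([Q[0],Q[1],40],max_speed=50); st("lift")
    bot.movel([Q[0],Q[1],150],max_speed=120); s=st("lift2")
    cv2.imwrite("pics/w5.png",imaging.capture("wrist"))
E
```

```text
above t 21.88 p [587.  290.7 111.1] F [0.6 0.3 0.5] op 0.621 gf 0.0 q6 1.81
down True t 22.9 p [585.7 290.7  32. ] F [-0.9 -0.9  6.2] op 0.62 gf 2.7 q6 1.81
```

```bash
python3 - <<'E'
from h import *
s=st(); print(s["wrist_torque"],s["orientation"])
w=imaging.capture("wrist"); t=imaging.capture("top"); d=imaging.capture("side")
q=proj(cam("side"),[BOX+[0,0,60]])[0].astype(int); print(q)
a=cv2.resize(w[:, 130:430],(428,600),interpolation=cv2.INTER_CUBIC)
b=cv2.resize(t[140:260,130:254],(310,300),interpolation=cv2.INTER_CUBIC)
e=cv2.resize(d[q[1]-60:q[1]+60,q[0]-62:q[0]+62],(310,300),interpolation=cv2.INTER_CUBIC)
cv2.imwrite("pics/v9.png",np.hstack([a,np.vstack([b,e])]))
E
```

```text
t 22.9 p [585.7 290.7  32. ] F [-0.9 -0.9  6.2] op 0.62 gf 2.7 q6 1.81
[-0.05855564  0.42127025  0.00458385] [-3.14032839e+00  2.93192212e-06  1.67775315e+00]
[265 181]
```

View pics/v9.png

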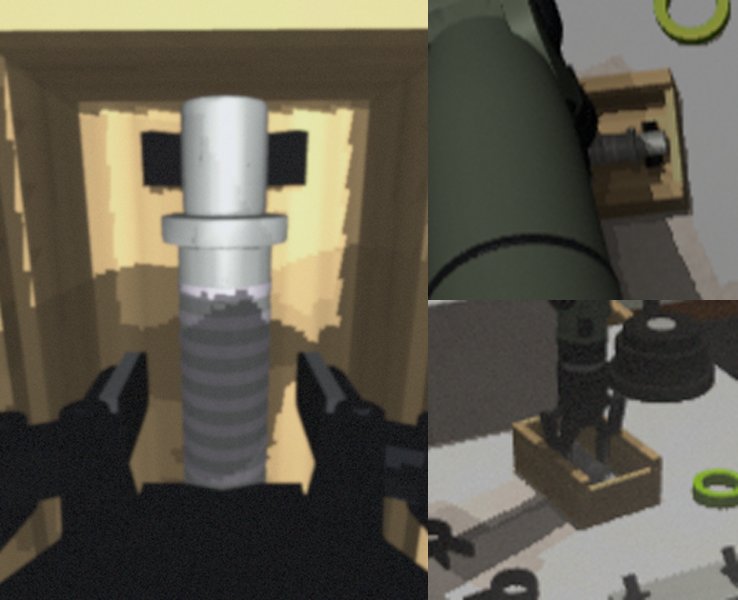

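The wrist view shows the pads evenly straddling the handle at about (140,380) and (310,380). The moment puts the contact about 68 mm off-axis, so an outer knuckle is touching the box lip. I'll back off, narrow the fingers and retry.

```bash
python3 - <<'E'
from h import *
H=BOX-1*U
bot.movel(H+[0.3,0,62],max_speed=80)
bot.grip(0.44); st("narrow")
r=bot.movel(H+[0.3,0,20.5],max_speed=50,threshold=8); s=st(f"down {r}"); print(s["wrist_torque"])
E
```

```text
narrow t 23.89 p [586.1 290.7  61.5] F [ 0.2  0.4 -0.3] op 0.438 gf 0.0 q6 1.81
down True t 24.64 p [586.6 290.7  22.2] F [0.8 0.1 1.1] op 0.443 gf 0.0 q6 1.81
[ 0.13334391 -0.24069345 -0.26125905]
```

```bash
python3 - <<'E'
from h import *
s=bot.get_state(); Q=s["tcp_pos"].copy()
bot.movel([Q[0],Q[1],24],max_speed=30); st("up")
bot.grip(0.0,70); s=st("grip"); Q=s["tcp_pos"].copy()
if s["opening"]>.25:
    bot.movel([Q[0],Q[1],40],max_speed=50); st("lift")
    bot.movel([Q[0],Q[1],150],max_speed=120); s=st("lift2"); print(s["wrist_torque"],Q)
    cv2.imwrite("pics/w5.png",imaging.capture("wrist"))
E
```

```text
up t 24.89 p [586.4 290.6  23.8] F [-0.4 -0.4  0.6] op 0.447 gf 0.0 q6 1.81
grip t 25.12 p [586.8 290.7  24.1] F [ 0.8 -0.8  1.6] op 0.324 gf 68.8 q6 1.81
lift t 25.59 p [586.6 290.7  40. ] F [ 0.1 -0.2 -6.2] op 0.326 gf 69.4 q6 1.81
lift2 t 26.66 p [586.  290.4 148.9] F [-0.5  0.1 -7. ] op 0.323 gf 69.4 q6 1.81
[-0.02080457  0.04556592 -0.02213523] [586.77053289 290.67868664  24.12688822]
```

```bash
python3 - <<'E'
from h import *
c=[587.8,-27.2]
bot.move_ptp([*c,120],[np.pi,0,np.pi-1e-3]); st("over")
bot.movel([*c,40],max_speed=100); st("near")
r=bot.movel([*c,20],max_speed=15,threshold=5); s=st(f"down {r}"); print(s["wrist_torque"])
im=imaging.capture("wrist"); sd=imaging.capture("side")
q=proj(cam("side"),[c+[30]])[0].astype(int)
e=cv2.resize(sd[q[1]-50:q[1]+50,q[0]-65:q[0]+65],(390,300),interpolation=cv2.INTER_CUBIC)
a=cv2.resize(im,(400,300)); cv2.imwrite("pics/v10.png",np.hstack([a,e]))
E
```

```text
over t 28.43 p [587.9 -26.7 120. ] F [-0.5 -0.2 -7.1] op 0.326 gf 69.3 q6 -0.17
near t 29.38 p [588.5 -27.3  40.6] F [ 0.4  0.6 -6.6] op 0.327 gf 69.4 q6 -0.17
down True t 30.34 p [587.7 -27.7  24.2] F [ 1.4 -2.5  3.9] op 0.329 gf 70.3 q6 -0.17
[-0.27757535 -0.3067317  -0.05062649]
```

```bash
python3 - <<'E'
from h import *
bot.grip(0.6); st("open")
bot.movel([587.7,-27.7,120],max_speed=100)
bot.move_ptp([450,-150,270],[np.pi,0,0.05]); bot.dwell(.2)
c=cam("wrist"); im=imaging.capture("wrist"); st()
CR=np.array([587.8,-27.2,0]); MT=np.array([500.4,-276.5,0])
print("cr",proj(c,[CR+[x,0,40] for x in(-90,-58,58,90)]).round(1).tolist()); print("mat bar",proj(c,MT+[0,0,44]))
def crop(p,w,h,f):
    u,v=proj(c,[p])[0].astype(int); u0,v0=max(u-w//2,0),max(v-h//2,0); print("crop",u0,v0,f)
    return cv2.resize(im[v0:v0+h,u0:u0+w],(w*f,h*f),interpolation=cv2.INTER_CUBIC)
cv2.imwrite("pics/v10.png",np.hstack([crop(CR+[0,0,40],110,190,3),crop(MT+[0,0,14],150,190,3)]))
E
```

```text
open t 30.79 p [584.9 -26.6  22.3] F [-0.7  0.2  0.2] op 0.6 gf 0.0 q6 -0.17
 t 34.53 p [ 450.  -149.9  269.9] F [-0.7 -0.6 -0.9] op 0.597 gf 0.0 q6 2.61
cr [[188.0, 140.7], [187.1, 113.4], [183.4, 3.0], [182.2, -31.2]]
mat bar [[390.74715622 149.11256869]]
crop 130 0 3
crop 307 52 3
```

View pics/v10.png

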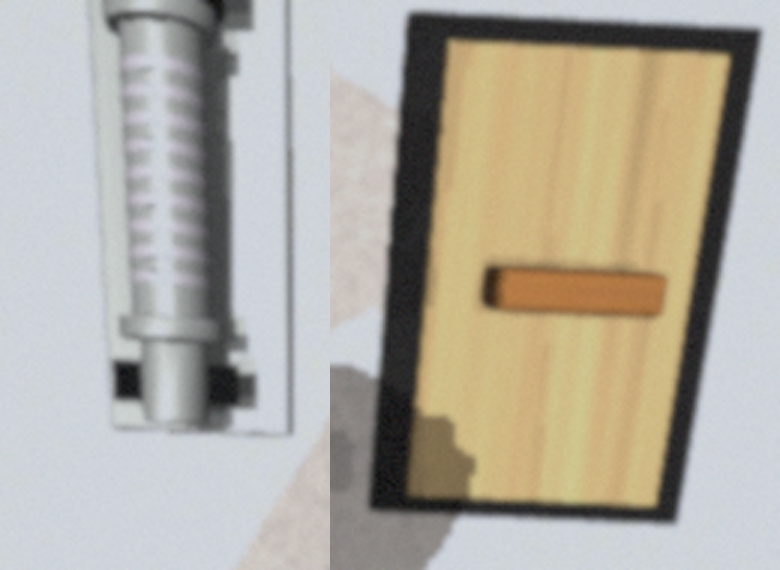

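The last view shows the lid flat on the mat with its bar up at (580,292). The handle is in the cradle, with its flange at (170,330) inside the upright at (180,383) and matching the predicted seated position. I'll check the lid's centring numerically.

```bash
python3 - <<'E'
from h import *
c=cam("wrist"); px=lambda l:(np.array(l)+.5-[330,0])/3-.5+[307,52]
print("mat",fit(c,[[110,75,6],[110,-75,6],[-110,75,6],[-110,-75,6]],px([[410,15],[760,32],[372,508],[676,521]]),[500,-276,0]))
print("lid",fit(c,[[98,58.5,14],[98,-58.5,14],[-98,58.5,14],[-98,-58.5,14]],px([[446,39],[730,52],[408,497],[658,508]]),[500,-276,0]))
E
```

```text
mat (array([ 5.00283234e+02, -2.76335839e+02,  7.17972211e-03]), np.float64(1.9181041350945804))
lid (array([ 5.00352843e+02, -2.76596248e+02,  1.10256175e-02]), np.float64(0.777098684459105))
```

The lid is within 1 mm of the mat's centre and square to it, so I'm handing the job in.

```bash
python3 -c "
from bench import bot
print(bot.sign_off())"
```

```text
the job is handed in; nothing more can be done
None
```

I handed the job in at about 35 s: the lid lies flat, grip bar up, within about 1 mm of the mat's centre, and the handle rests in the steel cradle; the near end is seen with its flange just inside its notch, the far end was mostly out of view.

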